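# Hold the sharpener cap at the half-way clearing position

## Task

Fit the loose bayonet cap into the round port on top of the pencil sharpener: lower it with its lugs through the two gaps until it sits fully down, then turn it clockwise half-way to the lock (to the double-rib mark), where the cutter runs backwards to clear a jam. Do not go on to the lock click. The position is sprung, so finish while still gripping the cap and holding it turned there; leave the other things on the desk alone.

Things in the scene. Friction and masses are not known exactly. Their poses are not given: they have to be found in the camera images.
- cap: loose grey bayonet cap, 90 g, standing on its plug. Origin: centre of the plug's underside; z up, x along grip bar and lugs. Plug 51 mm diameter (41 at the foot, taper 6 mm high), z 0 to 18; two lugs along +x and -x, out to 33 mm from the axis, 10 mm wide, z 4 to 10; disc 76 mm diameter, z 18 to 24. Unchanged by a half turn about z: either lug fits either gap
- cap_grip (a point): centre of the cap's black grip bar: 39 mm above the cap's origin. The bar is 60 mm long (cap x), 16 mm wide (cap y), 30 mm high and stands on the disc (z 24 to 54 mm)
- cap_seat (a point): centre of the underside of the cap's disc, 18 mm above the cap's origin; meets the port point when the cap is fully seated
- sharpener: grey pencil sharpener fixed to the desk: block 136 (x) x 124 (y) x 66 mm, on it a round turret 116 mm in diameter with the port, top at 90 mm. Origin: centre of its underside, below the port; z up; x along the two entry gaps; front with pencil hole faces -x. Marks on the turret, each on both sides: long rib = entry (cap bar along x), double rib = half-way, round boss = lock
- port (a point): centre of the port's mouth, level with the turret top. Opening 56 mm in diameter, with two gaps 18 mm wide along the sharpener's +x and -x reaching 35 mm from the axis (4 mm free beside each lug). Steel lip 6 mm thick, port 24 mm deep. Seated, the cap's disc lies on the turret top and its lugs turn under the lip; only clockwise, the other way is blocked
- half_mark (a point): the double rib on the turret top, 50 mm from the port's axis: the half-way direction of the cap's bar, 0.70 rad (40 degrees) clockwise, seen from above, from the sharpener's +x. The lock is at 1.4 rad; the click pawls are felt from about 0.9 rad
- switch_ring (a joint): angle (rad) of the sprung ring in the port that the lugs push clockwise: 0 at rest; met after about 0.15 rad of cap turn, then reads about the cap's turn minus 0.15 (0.55 at half-way). Its spring resists with 0.03 N m at first, about 0.09 N m at half-way, and turns the cap back if let go. 1.25 = locked
- mouse: black computer mouse, 100 x 60 x 33 mm; origin at the centre of its underside; leave alone
- eraser: white eraser in a sleeve, 46 x 25 x 13 mm; origin under its middle; leave alone
- pencil_case: black pencil case, 75 x 200 x 36 mm; origin at the centre of its underside; leave alone
- pencil_cup: white cup, 76 mm in diameter, 95 mm high, with pencils up to 160 mm high; origin at the centre of its underside; leave alone
Not all that is in view belongs to the job. Leave any turquoise look-alike of the cap alone.

How it is judged:
On the way:
1. the cap sits fully down in the port with its lugs through the gaps, not yet turned (horizontal distance between cap_seat and port below 0.005 m and z of cap_seat in the frame of sharpener below 0.093 m and angle between cap's own z axis and vertical below 0.1 rad and angle between the x axis of cap and the x axis of sharpener, either way round below 0.3 rad and value of joint switch_ring below 0.2 rad), for 0.1 s.
At the end, for the whole second after the job is handed in: the cap is in the port, centred within 5 mm, down within 3 mm and upright within 0.1 rad, turned clockwise 0.70 +/- 0.17 rad from entry with the switch ring pushed to 0.3 to 0.8 rad, and the fingers still grip it (over 1 N) through the last second (horizontal distance between cap_seat and port below 0.005 m and z of cap_seat in the frame of sharpener below 0.093 m and angle between cap's own z axis and vertical below 0.1 rad and angle between the x axis of cap and the x axis of sharpener, either way round between 0.53 and 0.87 rad and value of joint switch_ring between 0.3 and 0.8 rad and contact force between the fingers and cap above 1 N); the arm keeps its last pose, push and grip.
It fails at once if the cap is turned into the lock click (value of joint switch_ring above 1 rad).
It fails at once if a bystander (mouse, eraser, pencil case, pencil cup) is moved (distance of any of mouse, eraser, pencil_case, pencil_cup from where it was at the start of the episode above 0.03 m).
It also fails if it takes over 51 s, if anything falls off the work surface, if the arm or the gripper's body presses on something with over 40 N, if the wrist force passes 120 N, or if a joint passes its speed limit or range.

## Robot

A 6-joint arm with a two-finger parallel gripper is mounted at the origin on the work surface. World frame = base frame: x ahead of the robot, y to its left, z up, the work surface at z = 0. Lengths are in m, angles in rad, forces in N, time in s.
With the tool pointing down it reaches from about 0.35 to 0.925 m from the base axis. Payload 6.4 kg.
Tool frame: the origin (TCP) lies between the finger pads; the fingertips stand 11 mm ahead of it and the grasp point (between the pads) lies 8 mm behind it; z points along the fingers, y is the direction in which the jaws open and shut (so a half turn about z gives the same grasp; the last joint's range is limited). The gripper opens to 94 mm and grips with 3 to 60 N. Pads are 16 mm wide; open, the fingers measure 119 mm over their backs; the gripper's body (75 mm by 177 mm) begins 78 mm behind the grasp point.
Start: joints at [-1.489, 0.245, 1.558, -0, 1.339, -0.174], TCP at [0.164, -0.629, 0.216] pointing down, gripper open.
Joint ranges: [-3.13, 3.13], [-1.02, 2.26], [0.13, 2.54], [-0.95, 4.09], [0.21, 2.88], [-2.74, 2.74]. Speed limits (rad/s): [2.57, 2.57, 3.14, 3.14, 3.14, 3.14].

## Interface

Orientations are given as a unit quaternion [x, y, z, w].
In Python, from plant import readout, eyes, workorder gives the robot as it stands. The module is installed in compiled form; this text tells all that it offers.
- The arm moves only by the tool servo_tool, never from a script. Its argument "steps" is a list of rows, each an object of numbers: "tx", "ty", "tz": the shift along the world's x, y, z in cm; "twist": the turn about the world's z in rad; "gripper": the closure, from 0 (fully open) to 1 (shut). In form: [{"tx": .., "ty": .., "tz": .., "twist": .., "gripper": ..}, ...]. A call has exactly 5 rows; each row shifts and turns the commanded pose from where the row before left it; what a row does not reach is not made up. A row lasts 1/8 s, in which the tool goes at most 62.5 mm and 10.7 degrees, less where a joint would pass 70% of its speed; a pose out of reach is approached as far as the arm can. A call with a gripper value outside its range is refused whole. The fingers move at their own pace and stop on an object; "newtons" is the grip in N (left out, the last holds). Time passes only in rows, so rows that do not move let the fingers close, or fill a call up. It gives the time, the measured TCP pose, the force and the opening at its end, in the units of the state.
- readout.get_obs(): the state, without advancing time (a new reading comes with each control period).
- eyes.camera(name): name is "scene" or "side" or "wrist"; returns (picture, depth): 480x640x3 uint8, red, green, blue; 480x640 float32, m along the optical axis (not along the pixel's ray), 0 where there is no reading.
- eyes.camera_info(name): a dict with "intrinsics" (3x3 intrinsics, pixels), "k1" (the pictures are not rectified: a ray, as slopes to the right and down, at radius r is drawn at 1 + k1 r^2 times it, then the intrinsics apply), "R" (3x3) and "t" (3): a world point X has camera coordinates R X + t; the wrist camera has in their place "T_tool_cam" (4x4, takes a point from camera to tool coordinates, whose origin is the TCP and whose axes are the flange's). Camera axes: x right, y down, z forward; pixel columns grow to the right and rows downward; lengths in m; the calibration is good to about 2 mm. A picture is of the moment at which its call begins: read the wrist's pose just before it. camera_info takes no time and is no camera call.
- workorder.sign_off(): hands the job in, once; it reports no verdict.
The state is a dict: "t": time; "joint_pos": joint angles; "joint_velocities": joint speeds; "joint_torque": joint torques, N m; "eef_pos": TCP position; "tool_rot": TCP orientation; "wrist_force": force on the tool from outside, world axes, zero at the start; "wrist_torque": the same for the moment, N m; "gripper_width": opening from 0.0 (shut) to 1.0 (fully open).
Only numpy, scipy, OpenCV 4.12 (cv2) and the standard library are available. Lean on these libraries where they do the work, as an engineer would, in place of code of your own. Each camera call takes 0.05 s, during which the arm holds its last target.

## Working session

There is one attempt and no reset: what is moved stays moved. The work goes in short steps, Python scripts to look and compute and a tool call to move; the robot and the scene stay as the last step left them, time stands still between calls to the robot, and variables do not carry over. Pictures are saved under pics/ and viewed, and the job is handed in when it is done.

Besides the shell and the picture viewer there is one more tool, called after "Call:" in YAML: its name, and indented under it one key for each argument. servo_tool: Moves the arm, as the interface text tells. Its arguments: {"type":"object","properties":{"steps":{"type":"array"},"newtons":{"type":"number"}},"required":["steps"]}

```bash
mkdir -p pics; ls
cat > h.py <<'E'
import numpy as np, cv2
from plant import readout, eyes, workorder
from scipy.spatial.transform import Rotation as Rn
def snap(name,fn):
    o=readout.get_obs()
    p,d=eyes.camera(name)
    cv2.imwrite(f'pics/{fn}.png',p[:,:,::-1]); np.savez(f'pics/{fn}.npz',p=p,d=d,pos=o['eef_pos'],rot=o['tool_rot'])
    return p,d
def cam(name,z=None):
    i=eyes.camera_info(name); K=np.array(i['intrinsics']);k1=i['k1']
    if 'R' in i: R=np.array(i['R']);t=np.array(i['t']); C=-R.T@t; Rwc=R.T
    else:
        T=np.array(i['T_tool_cam']); Rt=Rn.from_quat(z['rot']).as_matrix()
        Rwc=Rt@T[:3,:3]; C=Rt@T[:3,3]+z['pos']
    return K,k1,Rwc,C
def rays(uv,K,k1):
    uv=np.atleast_2d(np.array(uv,float))
    return cv2.undistortPoints(uv[:,None,:],K,np.array([k1,0,0,0,0.]))[:,0,:]
def onplane(name,uv,h,z=None):
    K,k1,R,C=cam(name,z); r=rays(uv,K,k1); d=np.c_[r,np.ones(len(r))]@R.T
    s=(h-C[2])/d[:,2]; return C+d*s[:,None]
def cloud(name,z,m=None):
    K,k1,R,C=cam(name,z); d=z['d']; vv,uu=np.nonzero((d>0) if m is None else (d>0)&m)
    r=rays(np.c_[uu,vv],K,k1); dz=d[vv,uu]
    return C+(np.c_[r,np.ones(len(r))]*dz[:,None])@R.T, np.c_[uu,vv]
E
python3 - <<'E'
from h import *
for n in ('scene','side','wrist'): snap(n,n+'0')
print({k:np.round(v,3).tolist() for k,v in readout.get_obs().items()})
for n in ('scene','side'): 
    K,k,R,C=cam(n); print(n,C.round(3),R[:,2].round(3),K[0,0],k)
print(eyes.camera_info('wrist'))
E
```

```text
pics
{'t': 0.15, 'joint_pos': [-1.489, 0.246, 1.559, 0.0, 1.339, -0.174], 'joint_velocities': [0.002, -0.002, -0.002, -0.001, 0.0, 0.001], 'joint_torque': [0.0, -41.627, -31.498, 0.068, 0.032, -0.0], 'eef_pos': [0.164, -0.628, 0.216], 'tool_rot': [0.992, 0.128, 0.0, -0.001], 'wrist_force': [-0.273, 0.885, -0.577], 'wrist_torque': [-0.045, 0.018, 0.004], 'gripper_width': 1.0}
scene [ 1.092 -0.217  0.97 ] [-0.466  0.239 -0.852] 453.0621690120971 -0.015410252686314806
side [-0.059  0.953  1.515] [ 0.351 -0.522 -0.777] 624.6575439161962 -0.15221327661609063
{'intrinsics': array([[417.76231961,   0.        , 320.89475642],
       [  0.        , 417.76231961, 234.74481175],
       [  0.        ,   0.        ,   1.        ]]), 'k1': -0.09388611140493393, 'T_tool_cam': array([[-2.89939986e-04, -9.68578749e-01, -2.48706900e-01,
         7.32741646e-02],
       [ 9.99999590e-01, -4.94096286e-04,  7.58448181e-04,
         8.20286479e-04],
       [-8.57501946e-04, -2.48706578e-01,  9.68578496e-01,
        -1.68128792e-01],
       [ 0.00000000e+00,  0.00000000e+00,  0.00000000e+00,
         1.00000000e+00]])}
```

View pics/scene0.png

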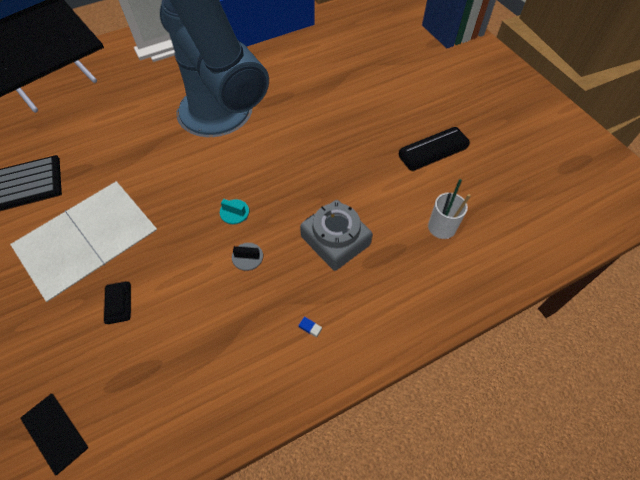

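View pics/side0.png

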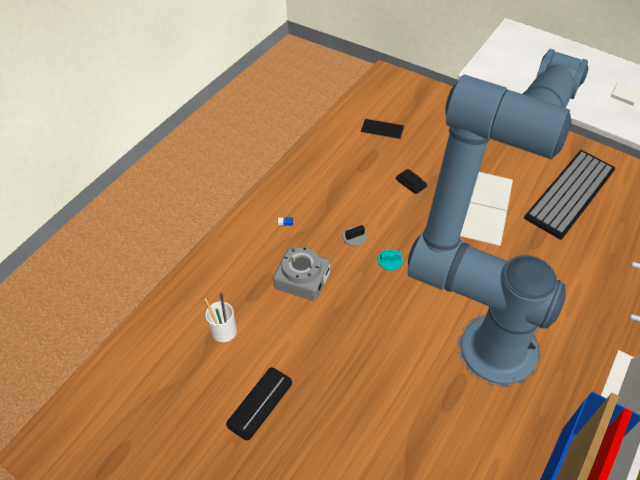

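View pics/wrist0.png

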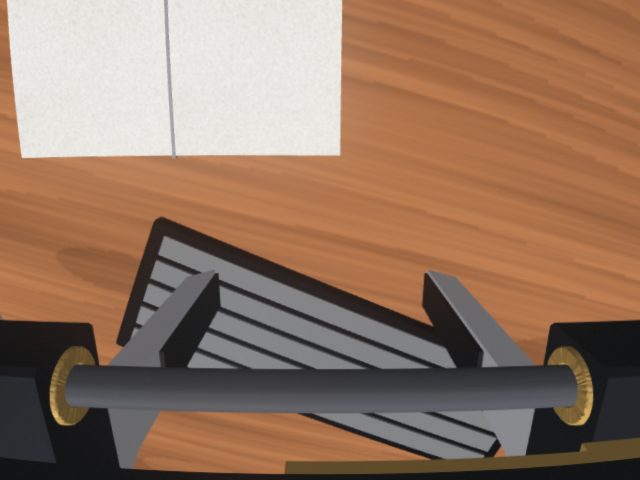

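The cap candidates in the scene picture are the grey disc with a black bar at (247,257) and a turquoise look-alike at (233,210). Grey with a black bar fits the description. The sharpener is at (337,230). I'll confirm in a crop and measure.

Run:
```python
from h import *
a=cv2.imread('pics/scene0.png')[185:275,205:385]; b=cv2.imread('pics/side0.png')[210:310,260:420]
cv2.imwrite('pics/crop0.png',np.vstack([cv2.resize(a,(720,360),interpolation=cv2.INTER_CUBIC),cv2.resize(b[:,:],(720,450),interpolation=cv2.INTER_CUBIC)[200-200:240]]))
print('sc cap',onplane('scene',[[247,253],[247,257]],0.054),'\nturret',onplane('scene',[[337,223]],0.09))
print('side cap',onplane('side',[[355,231]],.054),'turret',onplane('side',[[302,263]],.09))
for n in('scene','side'):
    z=np.load(f'pics/{n}0.npz'); P,uv=cloud(n,z)
    m=(abs(P[:,2]-.09)<.004)&(P[:,0]>.4)&(P[:,0]<.8)&(abs(P[:,1])<.3)
    if m.any():
        q=P[m].astype(np.float32); print(n,'turret pts',m.sum(),cv2.minEnclosingCircle(q[:,:2].copy()))
    m=(abs(P[:,2]-.054)<.005)&(P[:,0]>.35)&(P[:,0]<.8)&(P[:,1]<-.1)&(P[:,1]>-.4); print(n,m.sum(),P[m].mean(0) if m.any() else '')
```

```text
sc cap [[ 0.55156146 -0.11694871  0.054     ]
 [ 0.56141854 -0.12117492  0.054     ]] 
turret [[0.59657253 0.09657846 0.09      ]]
side cap [[ 0.53390358 -0.11192033  0.054     ]] turret [[0.58627126 0.09653331 0.09      ]]
scene turret pts 965 ((0.5932091474533081, 0.09678500145673752), 0.0561690479516983)
scene 166 [ 0.49997664 -0.11735733  0.0519572 ]
side turret pts 563 ((0.5890902280807495, 0.09916123747825623), 0.05886465683579445)
side 87 [ 0.49226762 -0.11672457  0.05367559]
```

View pics/crop0.png

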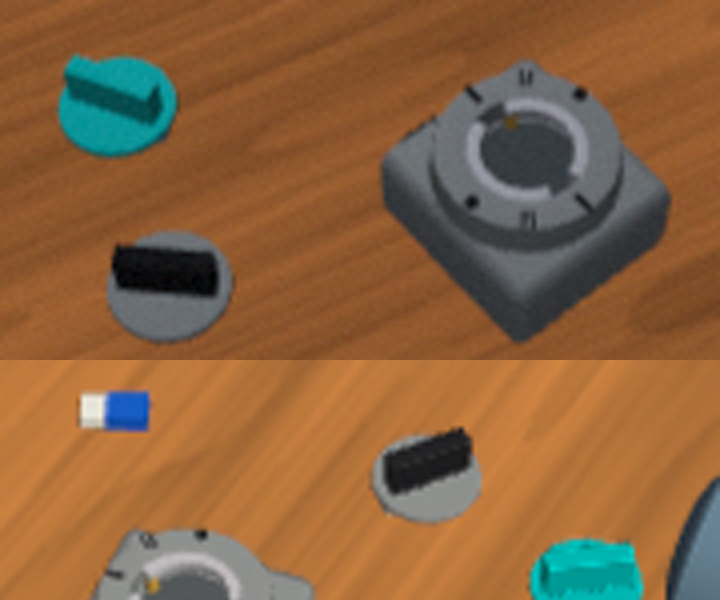

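The crop confirms the grey cap with its black bar in the lower left; the turquoise one is the decoy. I'll move over the cap for a wrist view.

Call:
servo_tool:
  steps:
    - {"tx":3.8,"ty":4.8,"tz":0.5,"twist":0,"gripper":0}
    - {"tx":3.8,"ty":4.8,"tz":0.5,"twist":0,"gripper":0}
    - {"tx":3.8,"ty":4.8,"tz":0.5,"twist":0,"gripper":0}
    - {"tx":3.8,"ty":4.8,"tz":0.5,"twist":0,"gripper":0}
    - {"tx":3.8,"ty":4.8,"tz":0.5,"twist":0,"gripper":0}

```text
t: 0.78
eef_pos: [0.3553, -0.387, 0.2415]
tool_rot: [0.992, 0.127, 0.0, -0.0]
wrist_force: [0.3, -1.3, 0.8]
gripper_width: 0.996
```

Call:
servo_tool:
  steps:
    - {"tx":3.8,"ty":5,"tz":0,"twist":0,"gripper":0}
    - {"tx":3.8,"ty":5,"tz":0,"twist":0,"gripper":0}
    - {"tx":3.8,"ty":5,"tz":0,"twist":0,"gripper":0}
    - {"tx":3.8,"ty":5,"tz":0,"twist":0,"gripper":0}
    - {"tx":3.0,"ty":4,"tz":0,"twist":0,"gripper":0}

```text
t: 1.4
eef_pos: [0.5367, -0.1476, 0.2413]
tool_rot: [0.992, 0.128, -0.0, -0.0]
wrist_force: [0.4, -0.1, 0.9]
gripper_width: 1.001
```

Run:
```python
from h import *
snap('wrist','w1'); o=readout.get_obs(); print(o['t'],o['eef_pos'],o['tool_rot'],o['joint_pos'])
```

```text
1.45 [ 0.53874335 -0.14373501  0.24125106] [ 9.91510688e-01  1.30015380e-01  9.39767108e-04 -1.29390954e-03] [-0.46563864  0.00782321  1.77239223  0.00326818  1.36127553  0.84370878]
```

View pics/w1.png

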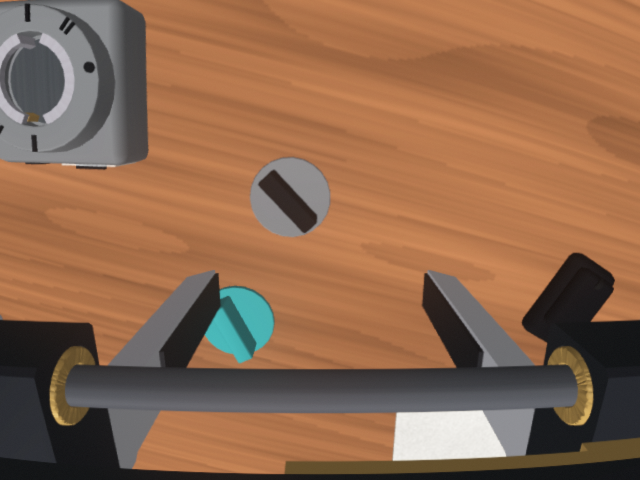

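The wrist view shows the grey cap at (290,197) with its bar tilted, the decoy at (240,322), and the port at (35,78). Next I'll measure the bar top and the disc.

```bash
cat >> h.py <<'E'
def capmeas(fn,win,hbar=.054,hdisc=.024,thr=75):
    z=np.load(f'pics/{fn}.npz'); p=z['p']; x0,y0,x1,y1=win
    hsv=cv2.cvtColor(p,cv2.COLOR_RGB2HSV); 
    W=np.zeros(p.shape[:2],np.uint8); W[y0:y1,x0:x1]=1
    disc=((hsv[...,1]<70)&(W>0)).astype(np.uint8)
    bar=((p.max(2)<thr)&(W>0)).astype(np.uint8)
    c=max(cv2.findContours(cv2.morphologyEx(disc,cv2.MORPH_CLOSE,np.ones((5,5))),0,1)[0],key=cv2.contourArea)[:,0,:]
    b=max(cv2.findContours(bar,0,1)[0],key=cv2.contourArea)[:,0,:]
    P=onplane('wrist',c,hdisc,z); (dc,dr)=cv2.minEnclosingCircle(P[:,:2].astype(np.float32)); print('disc',dc,dr)
    e=cv2.fitEllipse(P[:,:2].astype(np.float32)); print('ellipse',e)
    B=onplane('wrist',b,hbar,z)[:,:2].astype(np.float32); r=cv2.minAreaRect(B)
    bx=cv2.boxPoints(r); E=[bx[1]-bx[0],bx[2]-bx[1]]; L=max(E,key=np.linalg.norm)
    print('bar',r,'ang',np.arctan2(L[1],L[0])%np.pi,'depth',np.median(z['d'][bar>0]))
    P3,_=cloud('wrist',z,bar>0); print('bar z',np.percentile(P3[:,2],[10,50,90]),P3[P3[:,2]>.05][:,:2].mean(0))
    T=Rn.from_quat(z['rot']).as_matrix(); print('tcp',z['pos'],'tool y ang',np.arctan2(T[1,1],T[0,1])%np.pi)
E
python3 - <<'E'
from h import *
capmeas('w1',(240,150,340,245))
z=np.load('pics/w1.npz')
print(onplane('wrist',[[35,80]],.09,z), onplane('wrist',[[28,12],[34,143],[68,25],[89,67]],.09,z))
E
```

```text
disc (0.5393139123916626, -0.11804771423339844) 0.03767874836921692
ellipse ((0.5394587516784668, -0.11793458461761475), (0.07386381179094315, 0.07407253235578537), 92.79940795898438)
bar ((0.5411356091499329, -0.11894187331199646), (0.058487847447395325, 0.018927352502942085), 56.94565963745117) ang 0.9938897 depth 0.36097354
bar z [0.04222295 0.05353766 0.0546344 ] [ 0.54014586 -0.11766753]
tcp [ 0.53666213 -0.14760124  0.24130076] tool y ang 1.8277370084327247
[[0.59127303 0.09202709 0.09      ]] [[0.63983017 0.10602777 0.09      ]
 [0.54329705 0.08664463 0.09      ]
 [0.63638968 0.07168072 0.09      ]
 [0.60979575 0.04990762 0.09      ]]
```

The checks agree: disc radius is 37 mm, bar top is at z≈0.054, and the bar is 58×19 mm. The cap is at (0.540,-0.118) with the bar at 0.994 rad. The port is near (0.592,0.096), the gap axis is at 0.198 rad, and the double rib is at -0.50 rad, which is 0.70 clockwise as stated.

Now I'll turn 0.737 rad, move over the cap and look again.

Call:
servo_tool:
  steps:
    - {"tx":0.1,"ty":0.7,"tz":-1.2,"twist":0.184,"gripper":0.45}
    - {"tx":0.1,"ty":0.8,"tz":-1.2,"twist":0.184,"gripper":0.45}
    - {"tx":0.1,"ty":0.8,"tz":-1.2,"twist":0.184,"gripper":0.45}
    - {"tx":0.0,"ty":0.7,"tz":-1.2,"twist":0.184,"gripper":0.45}
    - {"tx":0,"ty":0,"tz":-1.2,"twist":0,"gripper":0.45}

```text
t: 2.08
eef_pos: [0.5385, -0.1195, 0.1807]
tool_rot: [0.88, 0.475, -0.0, -0.0]
wrist_force: [-0.5, 0.4, -0.2]
gripper_width: 0.557
```

Call:
servo_tool:
  steps:
    - {"tx":0,"ty":0,"tz":-1,"twist":0,"gripper":0.45}
    - {"tx":0,"ty":0,"tz":0,"twist":0,"gripper":0.45}
    - {"tx":0,"ty":0,"tz":0,"twist":0,"gripper":0.45}
    - {"tx":0,"ty":0,"tz":0,"twist":0,"gripper":0.45}
    - {"tx":0,"ty":0,"tz":0,"twist":0,"gripper":0.45}

```text
t: 2.7
eef_pos: [0.539, -0.12, 0.1719]
tool_rot: [0.88, 0.476, 0.0, 0.0]
wrist_force: [0.3, 0.3, 0.3]
gripper_width: 0.551
```

Run:
```python
from h import *
snap('wrist','w2'); o=readout.get_obs(); print(o['t'],o['eef_pos'],o['tool_rot'],o['gripper_width'],o['wrist_force'])
```

```text
2.75 [ 0.53892417 -0.11990471  0.17180487] [8.79587792e-01 4.75736498e-01 1.99580097e-04 2.47366195e-04] 0.5504934160323156 [ 1.14143578 -0.1229384   0.01219409]
```

View pics/w2.png

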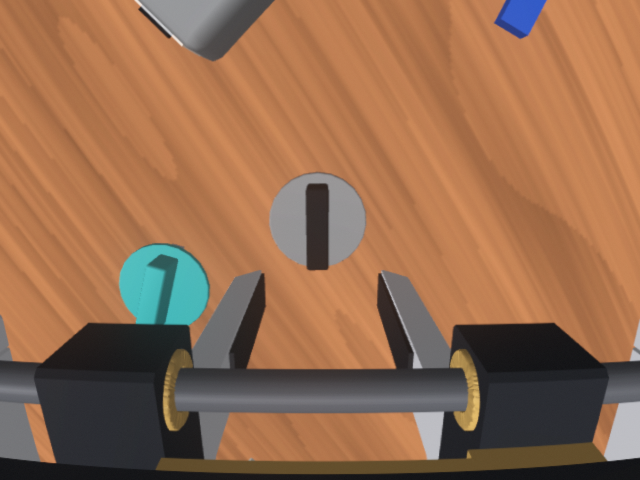

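The bar is upright in the image at column 317, centred at (317,225), and the disc is at (317,220). That lines up with the fingers.

Run:
```python
from h import *
capmeas('w2',(255,160,375,272))
```

```text
disc (0.5393079519271851, -0.11762487888336182) 0.03778953477740288
ellipse ((0.5392796993255615, -0.1174488440155983), (0.07399600744247437, 0.07424930483102798), 70.17646789550781)
bar ((0.540055513381958, -0.11589741706848145), (0.06154560670256615, 0.014640267938375473), 57.000972747802734) ang 0.9948546 depth 0.29434803
bar z [0.05268965 0.05373624 0.05467924] [ 0.53998241 -0.11642216]
tcp [ 0.53895902 -0.11997218  0.17188443] tool y ang 2.5623480568275054
```

Call:
servo_tool:
  steps:
    - {"tx":0.1,"ty":0.3,"tz":-3,"twist":0,"gripper":0.45}
    - {"tx":0,"ty":0,"tz":-3,"twist":0,"gripper":0.45}
    - {"tx":0,"ty":0,"tz":-3,"twist":0,"gripper":0.45}
    - {"tx":0,"ty":0,"tz":-2.5,"twist":0,"gripper":0.45}
    - {"tx":0,"ty":0,"tz":-1.5,"twist":0,"gripper":0.45}

```text
t: 3.38
eef_pos: [0.5392, -0.1166, 0.0403]
tool_rot: [0.88, 0.476, -0.0, -0.001]
wrist_force: [0.1, -0.0, -0.2]
gripper_width: 0.551
```

Call:
servo_tool:
  steps:
    - {"tx":0,"ty":0,"tz":-0.3,"twist":0,"gripper":0.45}
    - {"tx":0,"ty":0,"tz":0,"twist":0,"gripper":0.45}
    - {"tx":0,"ty":0,"tz":0,"twist":0,"gripper":1}
    - {"tx":0,"ty":0,"tz":0,"twist":0,"gripper":1}
    - {"tx":0,"ty":0,"tz":0,"twist":0,"gripper":1}
  newtons: 40

```text
t: 4.0
eef_pos: [0.54, -0.1169, 0.0389]
tool_rot: [0.88, 0.476, 0.0, 0.0]
wrist_force: [-0.5, -0.4, 0.4]
gripper_width: 0.265
```

Call:
servo_tool:
  steps:
    - {"tx":0,"ty":0,"tz":0,"twist":0,"gripper":1}
    - {"tx":0,"ty":0,"tz":0,"twist":0,"gripper":1}
    - {"tx":0,"ty":0,"tz":0,"twist":0,"gripper":1}
    - {"tx":0,"ty":0,"tz":0.5,"twist":0,"gripper":1}
    - {"tx":0,"ty":0,"tz":1.0,"twist":0,"gripper":1}

```text
t: 4.62
eef_pos: [0.5393, -0.1167, 0.0534]
tool_rot: [0.88, 0.476, -0.0, -0.0]
wrist_force: [0.9, 0.2, -0.6]
gripper_width: 0.168
```

Run:
```python
from h import *
snap('wrist','w3'); o=readout.get_obs(); print(o['t'],o['eef_pos'],o['tool_rot'],o['gripper_width'],o['wrist_force'])
```

```text
4.675 [ 0.54061091 -0.11718364  0.05524511] [8.79531562e-01 4.75839284e-01 6.71985103e-04 8.69090401e-04] 0.16682241374320422 [ 0.70144271 -0.4415454   0.15986056]
```

View pics/w3.png

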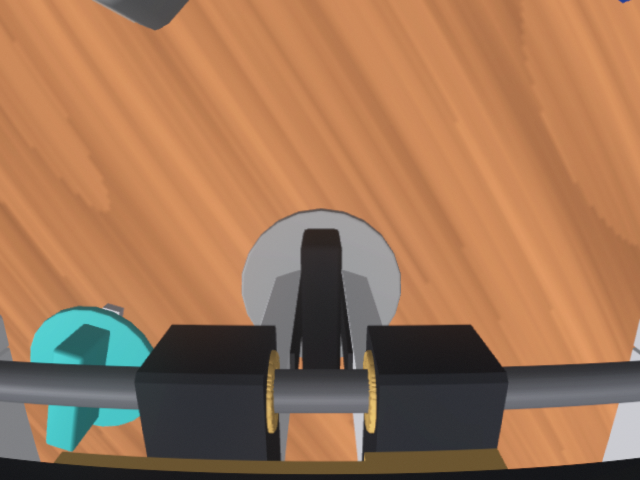

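The cap is gripped: the opening is about 15.7 mm and the decoy is untouched. I'll lift, turn by -0.795 and go to where the wrist camera sees the port.

Call:
servo_tool:
  steps:
    - {"tx":0,"ty":0,"tz":4,"twist":0,"gripper":1}
    - {"tx":0,"ty":0,"tz":4,"twist":0,"gripper":1}
    - {"tx":0,"ty":1,"tz":4,"twist":-0.1,"gripper":1}
    - {"tx":-0.5,"ty":3,"tz":2.6,"twist":-0.15,"gripper":1}
    - {"tx":-0.5,"ty":3.5,"tz":0,"twist":-0.15,"gripper":1}

```text
t: 5.3
eef_pos: [0.5313, -0.0418, 0.203]
tool_rot: [0.957, 0.289, 0.003, 0.002]
wrist_force: [0.6, 0.8, -1.1]
gripper_width: 0.169
```

Call:
servo_tool:
  steps:
    - {"tx":-0.5,"ty":4,"tz":0,"twist":-0.15,"gripper":1}
    - {"tx":-0.5,"ty":4,"tz":0,"twist":-0.15,"gripper":1}
    - {"tx":-0.6,"ty":4.3,"tz":0,"twist":-0.095,"gripper":1}
    - {"tx":0,"ty":0,"tz":0,"twist":0,"gripper":1}
    - {"tx":0,"ty":0,"tz":0,"twist":0,"gripper":1}

```text
t: 5.92
eef_pos: [0.5139, 0.0808, 0.1997]
tool_rot: [0.995, 0.099, 0.0, 0.0]
wrist_force: [0.1, -0.4, -1.2]
gripper_width: 0.167
```

Call:
servo_tool:
  steps:
    - {"tx":0,"ty":0,"tz":0,"twist":0,"gripper":1}
    - {"tx":0,"ty":0,"tz":0,"twist":0,"gripper":1}
    - {"tx":0,"ty":0,"tz":0,"twist":0,"gripper":1}
    - {"tx":0,"ty":0,"tz":0,"twist":0,"gripper":1}
    - {"tx":0,"ty":0,"tz":0,"twist":0,"gripper":1}

```text
t: 6.55
eef_pos: [0.5137, 0.0811, 0.1995]
tool_rot: [0.995, 0.098, -0.0, 0.0]
wrist_force: [0.1, -0.6, -0.9]
gripper_width: 0.168
```

Run:
```python
from h import *
snap('wrist','w4'); o=readout.get_obs(); print(o['t'],o['eef_pos'],o['tool_rot'],o['gripper_width'],o['wrist_force'],o['joint_pos'])
```

```text
6.6 [0.51373892 0.08114868 0.19944245] [ 9.95163978e-01  9.82275765e-02 -1.80494939e-05  1.56171964e-05] 0.16668243071123756 [-0.70764151  0.41426965 -0.20004735] [-6.15391129e-02 -4.54194325e-02  1.90299484e+00 -3.81417628e-05
  1.28404791e+00  1.31249555e+00]
```

View pics/w4.png

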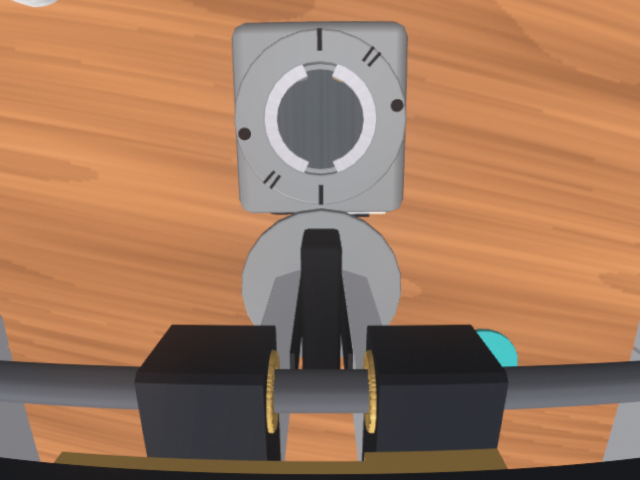

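The port is at (320,119) with the gaps at top and bottom and the ribs at (320,39) and (320,195). The held cap's disc is centred below it. I'll measure the port centre and axis, and the cap in hand.

Run:
```python
from h import *
from scipy.optimize import least_squares
z=np.load('pics/w4.npz'); p=z['p']; g=cv2.cvtColor(p,cv2.COLOR_RGB2GRAY); hsv=cv2.cvtColor(p,cv2.COLOR_RGB2HSV)
def fc(P):
    r=least_squares(lambda q:np.hypot(P[:,0]-q[0],P[:,1]-q[1])-q[2],[*P.mean(0),.03],loss='soft_l1',f_scale=.0005); return r.x,np.sqrt(np.mean(r.fun**2))
w=np.zeros_like(g); w[20:210,235:405]=1
lip=((g>195)&(w>0)).astype(np.uint8)
pts=[]
n,lab,st,ce=cv2.connectedComponentsWithStats(lip); print(st,ce)
vv,uu=np.nonzero(lip); P=onplane('wrist',np.c_[uu,vv],.09,z)[:,:2]
rc=np.array([.5917,.0963])
for it in range(3):
    d=P-rc; r=np.hypot(*d.T); a=np.arctan2(d[:,1],d[:,0])
    inner=[];outer=[]
    for k in np.arange(-np.pi,np.pi,.05):
        m=abs((a-k+np.pi)%(2*np.pi)-np.pi)<.04
        if m.sum()>5: inner.append(P[m][r[m].argmin()]); outer.append(P[m][r[m].argmax()])
    fi=fc(np.array(inner)); fo=fc(np.array(outer)); rc=(fi[0][:2]+fo[0][:2])/2
print('inner',fi,'outer',fo)
# gap edges at radius .031-.035
d=P-rc; a=np.sort(np.arctan2(d[:,1],d[:,0])[(np.hypot(*d.T)>.0285)&(np.hypot(*d.T)<.034)])
gaps=np.diff(np.r_[a,a[0]+2*np.pi]); 
for k in np.argsort(gaps)[-2:]: print('gap',gaps[k],'mid',a[k]+gaps[k]/2)
# dark marks
dk=((g<80)&(w>0)).astype(np.uint8); n,lab,st,ce=cv2.connectedComponentsWithStats(dk)
for i in range(1,n):
    if st[i,4]>8:
        q=onplane('wrist',[ce[i]],.09,z)[0,:2]; print(st[i],ce[i].round(1),q.round(4),'r',np.hypot(*(q-rc)).round(4),'a',np.arctan2(*(q-rc)[::-1]).round(3))
# cap disc
K,k1,R,C=cam('wrist',z)
tc=z['pos'];
c=cv2.findContours((((hsv[...,1]<60)&(g>60))).astype(np.uint8),0,1)[0]
e=cv2.Canny(g,40,90); vv,uu=np.nonzero(e); 
for h in (.1845,):
    Q=onplane('wrist',np.c_[uu,vv],h,z)[:,:2]
    m=(abs(np.hypot(*(Q-tc[:2]).T)-.038)<.003)&(vv>205)&(vv<325); f=fc(Q[m]); print('cap disc',m.sum(),f,'tcp',tc)
T=Rn.from_quat(z['rot']).as_matrix(); print('tool x ang',np.arctan2(T[1,0],T[0,0]))
m=(g<60); m[:225]=0; m[300:]=0; m[:,:290]=0;m[:,350:]=0
vv,uu=np.nonzero(m); 
B=onplane('wrist',np.c_[uu,vv],.2145,z)[:,:2]; vv2=np.unique(vv)
mid=np.array([B[vv==k].mean(0) for k in vv2 if 240<k<275]); v=np.polyfit(mid[:,0],mid[:,1],1); print('bar ang',np.arctan(v[0]),mid[0],mid[-1])
P3,_=cloud('wrist',z); mm=(np.hypot(*(P3[:,:2]-rc).T)<.055)&(np.hypot(*(P3[:,:2]-rc).T)>.04); print('turret z',np.median(P3[mm,2]))
```

```text
[[     0      0    640    480 304223]
 [   265     65     43    107   1472]
 [   333     65     43    106   1505]] [[319.49226061 240.70412165]
 [282.26154891 116.91304348]
 [357.48637874 115.99601329]]
inner (array([0.59119904, 0.09625309, 0.02837935]), np.float64(0.00014890742980340417)) outer (array([0.591577  , 0.0962447 , 0.03562891]), np.float64(0.00024092300232983683))
gap 0.5997597899035885 mid 0.20713171566214356
gap 0.6100222579964885 mid 3.3507104311003015
[317  29   5  21  66] [319.  39.] [0.6395 0.1063] r 0.0491 a 0.207
[363  47  11  14  32] [367.7  53.7] [0.6369 0.0746] r 0.0504 a -0.444
[368  53  12  13  32] [373.7  59.1] [0.6345 0.0702] r 0.0503 a -0.543
[391 100  12  11 108] [396.7 104.9] [0.61   0.0496] r 0.0502 a -1.192
[239 128  12  12 108] [244.2 133.6] [0.5729 0.1428] r 0.0501 a 1.948
[264 171  10  12  28] [268.8 176.5] [0.5484 0.1223] r 0.0503 a 2.597
[271 176   9  12  26] [274.7 181.3] [0.546  0.1179] r 0.0503 a 2.697
[319 186   4  18  60] [320.8 194.3] [0.5434 0.0861] r 0.0491 a -2.933
cap disc 639 (array([0.51453867, 0.08036915, 0.03736497]), np.float64(0.0008538176926287763)) tcp [0.51374238 0.08111171 0.19946888]
tool x ang 0.1967164593526371
bar ang 0.19407909108912166 [0.54487446 0.0863945 ] [0.53181761 0.08399325]
turret z 0.3004162918501197
```

Port is at (0.5913,0.0962), with the gap axis at 0.207 rad. The lip's inner radius measures 28.4 mm against 28 stated, and the marks are at radius 50 mm as stated. The held cap is within 1 mm of the TCP. I'll move above the port and lower partway.

Call:
servo_tool:
  steps:
    - {"tx":2.5,"ty":0.5,"tz":0,"twist":0.011,"gripper":1}
    - {"tx":3.0,"ty":0.6,"tz":0,"twist":0,"gripper":1}
    - {"tx":2.2,"ty":0.45,"tz":-1,"twist":0,"gripper":1}
    - {"tx":0,"ty":0,"tz":-2,"twist":0,"gripper":1}
    - {"tx":0,"ty":0,"tz":-2,"twist":0,"gripper":1}

```text
t: 7.22
eef_pos: [0.5896, 0.0967, 0.1475]
tool_rot: [0.995, 0.104, -0.001, -0.0]
wrist_force: [-0.3, -0.3, -1.5]
gripper_width: 0.165
```

Call:
servo_tool:
  steps:
    - {"tx":0,"ty":0,"tz":-0.5,"twist":0,"gripper":1}
    - {"tx":0,"ty":0,"tz":0,"twist":0,"gripper":1}
    - {"tx":0,"ty":0,"tz":0,"twist":0,"gripper":1}
    - {"tx":0,"ty":0,"tz":0,"twist":0,"gripper":1}
    - {"tx":0,"ty":0,"tz":0,"twist":0,"gripper":1}

```text
t: 7.85
eef_pos: [0.591, 0.0967, 0.145]
tool_rot: [0.995, 0.104, 0.0, 0.0]
wrist_force: [0.9, 0.1, -0.6]
gripper_width: 0.169
```

Run:
```python
from h import *
snap('wrist','w5'); snap('scene','s5'); snap('side','d5'); o=readout.get_obs(); print(o['t'],o['eef_pos'],o['tool_rot'],o['gripper_width'],o['wrist_force'])
a=cv2.imread('pics/s5.png')[150:280,270:410]; b=cv2.imread('pics/d5.png')[200:310,240:370]; 
cv2.imwrite('pics/c5.png',np.hstack([cv2.resize(a,(400,380),interpolation=2),cv2.resize(b,(400,380),interpolation=2)]))
```

```text
8.0 [0.59079666 0.09667909 0.14460009] [9.94608692e-01 1.03699253e-01 1.23744866e-04 2.93689982e-06] 0.16664974406769767 [-0.340907   -0.8712051  -0.96400245]
```

View pics/w5.png

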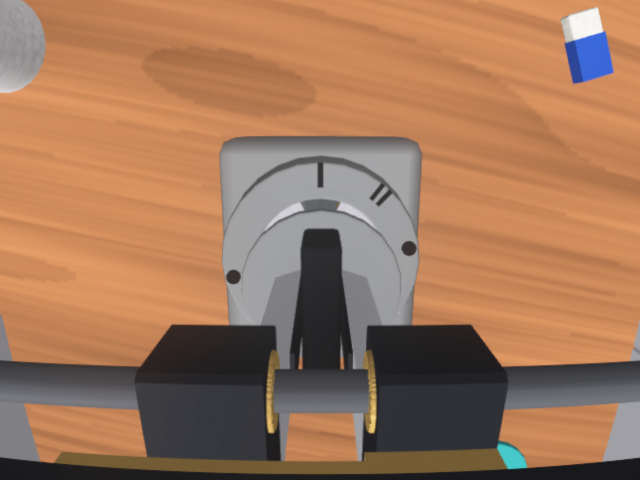

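View pics/c5.png

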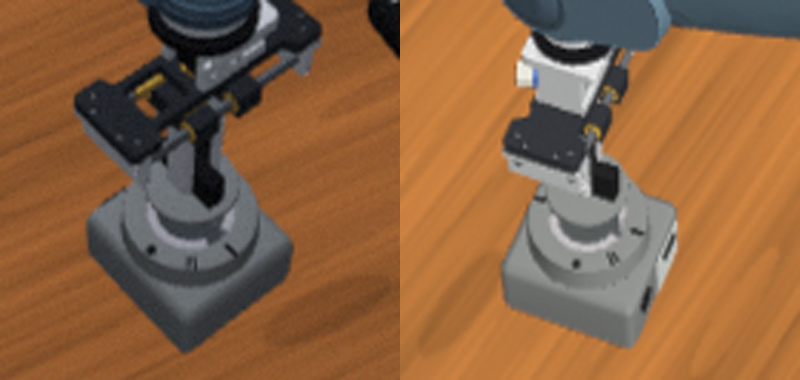

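The gap at (320,205) and the rib at (320,175) line up with the bar at column 321. I'll lower slowly and watch the force.

Call:
servo_tool:
  steps:
    - {"tx":0,"ty":0,"tz":-0.6,"twist":0,"gripper":1}
    - {"tx":0,"ty":0,"tz":-0.6,"twist":0,"gripper":1}
    - {"tx":0,"ty":0,"tz":-0.5,"twist":0,"gripper":1}
    - {"tx":0,"ty":0,"tz":-0.3,"twist":0,"gripper":1}
    - {"tx":0,"ty":0,"tz":0,"twist":0,"gripper":1}

```text
t: 8.62
eef_pos: [0.5905, 0.0967, 0.1241]
tool_rot: [0.995, 0.104, -0.0, -0.0]
wrist_force: [-0.7, -1.7, -2.0]
gripper_width: 0.164
```

Call:
servo_tool:
  steps:
    - {"tx":0,"ty":0,"tz":-0.4,"twist":0,"gripper":1}
    - {"tx":0,"ty":0,"tz":-0.3,"twist":0,"gripper":1}
    - {"tx":0,"ty":0,"tz":-0.2,"twist":0,"gripper":1}
    - {"tx":0,"ty":0,"tz":0,"twist":0,"gripper":1}
    - {"tx":0,"ty":0,"tz":0,"twist":0,"gripper":1}

```text
t: 9.25
eef_pos: [0.5908, 0.0967, 0.1155]
tool_rot: [0.995, 0.104, 0.0, -0.0]
wrist_force: [-0.8, 0.6, -1.2]
gripper_width: 0.167
```

Call:
servo_tool:
  steps:
    - {"tx":0,"ty":0,"tz":-0.2,"twist":0,"gripper":1}
    - {"tx":0,"ty":0,"tz":-0.2,"twist":0,"gripper":1}
    - {"tx":0,"ty":0,"tz":-0.1,"twist":0,"gripper":1}
    - {"tx":0,"ty":0,"tz":0,"twist":0,"gripper":1}
    - {"tx":0,"ty":0,"tz":0,"twist":0,"gripper":1}

```text
t: 9.88
eef_pos: [0.5908, 0.0967, 0.1105]
tool_rot: [0.995, 0.104, 0.0, -0.0]
wrist_force: [-0.5, -0.3, -1.7]
gripper_width: 0.169
```

Call:
servo_tool:
  steps:
    - {"tx":0,"ty":0,"tz":-0.1,"twist":0,"gripper":1}
    - {"tx":0,"ty":0,"tz":0,"twist":0,"gripper":1}
    - {"tx":0,"ty":0,"tz":0,"twist":0,"gripper":1}
    - {"tx":0,"ty":0,"tz":0,"twist":0,"gripper":1}
    - {"tx":0,"ty":0,"tz":0,"twist":0,"gripper":1}

```text
t: 10.5
eef_pos: [0.591, 0.0967, 0.1101]
tool_rot: [0.995, 0.104, 0.0, 0.0]
wrist_force: [-2.6, -1.1, 5.2]
gripper_width: 0.169
```

Run:
```python
from h import *
snap('wrist','w6'); snap('scene','s6'); snap('side','d6'); o=readout.get_obs(); print(o['t'],o['eef_pos'],o['tool_rot'],o['gripper_width'],o['wrist_force'],o['wrist_torque'])
a=cv2.imread('pics/s6.png')[150:280,270:410]; b=cv2.imread('pics/w6.png')[130:330,220:420]; 
cv2.imwrite('pics/c6.png',np.hstack([cv2.resize(a,(400,380),interpolation=2),cv2.resize(b,(380,380),interpolation=2)]))
```

```text
10.65 [0.59099585 0.09667492 0.11006085] [9.94604035e-01 1.03743645e-01 2.59784980e-04 4.21178263e-05] 0.16602963592660996 [-2.32861674 -0.57357431  5.59866069] [0.01992733 0.5063953  0.00057472]
```

View pics/c6.png

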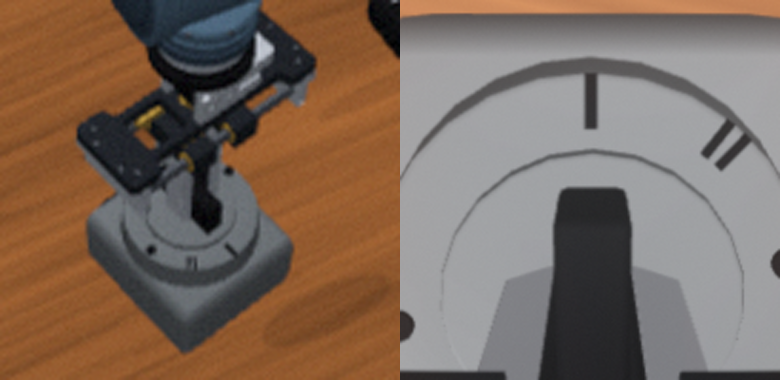

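Seated: there is about 6 N of contact at TCP z=0.110 (0.111 expected), and the disc lies flush on the turret with the bar pointing at the long rib. I'll turn clockwise in small rows and check partway.

Call:
servo_tool:
  steps:
    - {"tx":0,"ty":0,"tz":0,"twist":-0.08,"gripper":1}
    - {"tx":0,"ty":0,"tz":0,"twist":-0.1,"gripper":1}
    - {"tx":0,"ty":0,"tz":0,"twist":-0.1,"gripper":1}
    - {"tx":0,"ty":0,"tz":0,"twist":-0.08,"gripper":1}
    - {"tx":0,"ty":0,"tz":0,"twist":0,"gripper":1}

```text
t: 11.28
eef_pos: [0.5915, 0.0967, 0.11]
tool_rot: [0.997, -0.076, 0.001, -0.0]
wrist_force: [0.5, 0.2, 3.9]
gripper_width: 0.167
```

Run:
```python
from h import *
snap('wrist','w7'); o=readout.get_obs(); print(o['t'],o['eef_pos'],2*np.arctan2(o['tool_rot'][1],o['tool_rot'][0]),o['gripper_width'],o['wrist_force'],o['wrist_torque'])
```

```text
11.325 [0.59147646 0.09666428 0.11006444] -0.15107827936254217 0.16530847587073616 [-0.11492683  0.58624513  4.1506025 ] [-0.0178092   0.03700326 -0.02943544]
```

View pics/w7.png

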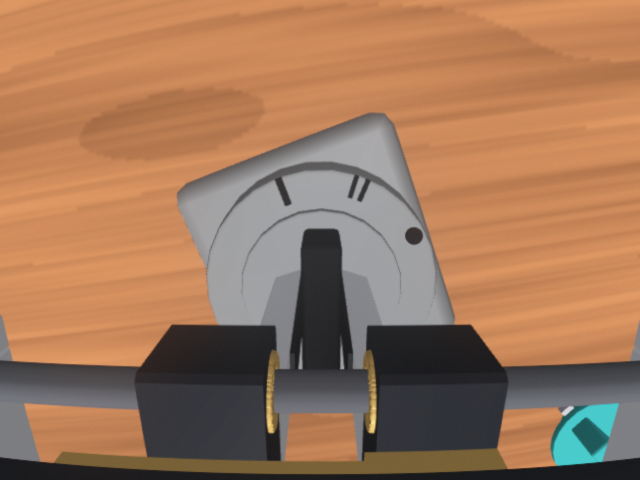

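Turned 0.36 rad so far. The bar at column 321 stays square in the jaws, and the double rib at (359,188) is approaching. I'll do the remaining 0.34.

Call:
servo_tool:
  steps:
    - {"tx":0,"ty":0,"tz":0,"twist":-0.08,"gripper":1}
    - {"tx":0,"ty":0,"tz":0,"twist":-0.1,"gripper":1}
    - {"tx":0,"ty":0,"tz":0,"twist":-0.08,"gripper":1}
    - {"tx":0,"ty":0,"tz":0,"twist":-0.08,"gripper":1}
    - {"tx":0,"ty":0,"tz":0,"twist":0,"gripper":1}

```text
t: 11.95
eef_pos: [0.5913, 0.0963, 0.11]
tool_rot: [0.97, -0.243, 0.001, 0.0]
wrist_force: [0.4, -1.4, 6.2]
gripper_width: 0.169
```

Call:
servo_tool:
  steps:
    - {"tx":0,"ty":0,"tz":0,"twist":0,"gripper":1}
    - {"tx":0,"ty":0,"tz":0,"twist":0,"gripper":1}
    - {"tx":0,"ty":0,"tz":0,"twist":0,"gripper":1}
    - {"tx":0,"ty":0,"tz":0,"twist":0,"gripper":1}
    - {"tx":0,"ty":0,"tz":0,"twist":0,"gripper":1}

```text
t: 12.58
eef_pos: [0.5913, 0.0963, 0.11]
tool_rot: [0.97, -0.243, 0.001, 0.0]
wrist_force: [-0.2, -0.6, 4.8]
gripper_width: 0.167
```

Run:
```python
from h import *
z0=None
snap('wrist','w8'); snap('scene','s8'); o=readout.get_obs(); print(o['t'],o['eef_pos'],2*np.arctan2(o['tool_rot'][1],o['tool_rot'][0]),o['gripper_width'],o['wrist_force'],o['wrist_torque'])
z=np.load('pics/w8.npz'); g=cv2.cvtColor(z['p'],cv2.COLOR_RGB2GRAY)
rc=np.array([.5914,.0963])
w=np.zeros_like(g); w[150:320,215:440]=1; w[225:,280:365]=0
n,lab,st,ce=cv2.connectedComponentsWithStats(((g<90)&(w>0)).astype(np.uint8))
for i in range(1,n):
    if 20<st[i,4]<500: q=onplane('wrist',[ce[i]],.09,z)[0,:2]; print(ce[i].round(1),q.round(4),np.hypot(*(q-rc)).round(4),np.arctan2(*(q-rc)[::-1]).round(3))
m=(g<60); m[:240]=0; m[275:]=0; m[:,:290]=0;m[:,350:]=0
vv,uu=np.nonzero(m); B=onplane('wrist',np.c_[uu,vv],.126,z)[:,:2]
mid=np.array([B[vv==k].mean(0) for k in np.unique(vv)]); d=mid[0]-mid[-1]; print('bar ang',np.arctan2(d[1],d[0]))
e=cv2.Canny(g,20,50); vv,uu=np.nonzero(e); Q=onplane('wrist',np.c_[uu,vv],.096,z)[:,:2]
mm=(abs(np.hypot(*(Q-z['pos'][:2]).T)-.038)<.002)&(vv>200)&(vv<325)
A=np.c_[2*Q[mm],np.ones(mm.sum())]; s=np.linalg.lstsq(A,(Q[mm]**2).sum(1),rcond=None)[0]; print('disc c',s[:2],np.sqrt(s[2]+s[:2]@s[:2]))
```

```text
12.675 [0.59130316 0.09626396 0.11006874] -0.4909782692558177 0.16670956248619923 [-0.35864824 -1.02347598  4.64058676] [-0.16651437  0.21448252  0.00154609]
[315.7 180.5] [0.637  0.0746] 0.0505 -0.443
[326.9 181. ] [0.6345 0.0703] 0.0503 -0.544
[251.1 203.8] [0.6417 0.1057] 0.0511 0.186
[391.8 207.9] [0.6095 0.0498] 0.0499 -1.199
bar ang -0.49126126823659344
disc c [0.592518   0.09580407] 0.03702659238868277
```

View pics/w8.png

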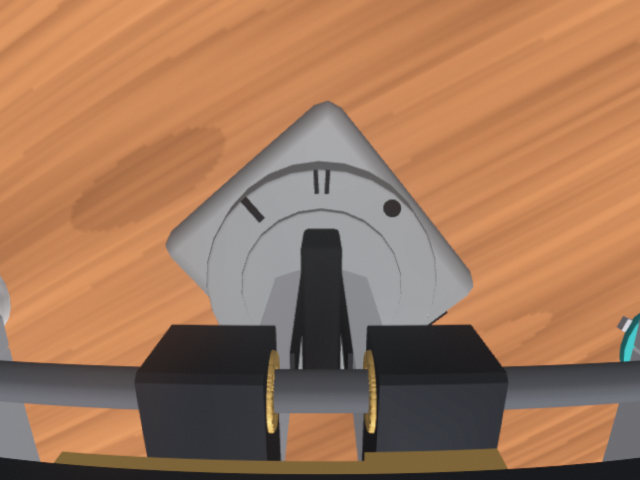

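View pics/s8.png

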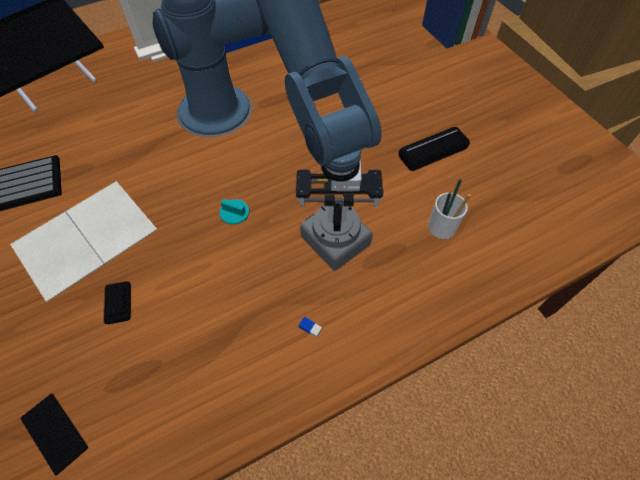

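The bar at column 321 points between the two ribs at (316,180) and (327,181). The bar angle is -0.491 and the double rib is at -0.494, so the turn is about 0.70 rad. The disc is centred within 1–2 mm and flush, the grip holds, and the bystanders have not moved. Handing in.

```bash
python3 -c "
from plant import workorder; print(workorder.sign_off())"
```

```text
the job is handed in; nothing more can be done
None
```

I fitted the grey cap into the port and turned it clockwise to the double-rib mark. I handed the job in at about 12.7 s, still gripping the cap at 40 N; no verdict is reported.

- **Seating:** contact came at TCP z = 0.110 m, where I expected 0.111. The force was about 5 N and the disc lay flush on the turret. I held it unturned there for about 0.6 s before turning.
- **Turn:** the bar ended at -0.491 rad and the double rib is at -0.494 rad. From the measured gap axis at 0.207 rad that is a turn of 0.70 rad. The pawls begin at 0.9 rad.
- **Centring:** the cap sat within about 1.3 mm of the port, and the jaws were still closed on the bar at about 15.7 mm.
- **Bystanders:** the mouse, eraser, pencil case, pencil cup and turquoise look-alike looked unmoved in the last scene picture.

Three checks were weaker:

- **Switch ring:** it can't be read directly, so its angle is inferred from the cap's turn.
- **Spring torque:** the wrist torque about vertical showed no clear spring reaction above the noise.
- **Turret height:** one depth check gave a meaningless value because other pixels got into it. I ignored it and relied on the contact height.

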